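# Probe the test pads, then hold the tablet display open at the marked angle

### The job

Take the red probe from its stand and rest its tip for a moment on the brass test pad with the red ring, then on the one with the blue ring, and put the probe back in its stand, fully down. Then raise the tablet's hinged display panel (the orange bar is its handle) until it lines up with the red needle, never letting it drop, and finish while holding it there: the panel falls shut by itself, so do not let go. Leave the cover, the screwdriver and the bottle where they are.

Things in the scene. Friction and masses are not known exactly. Their poses are not given: they have to be found in the camera images.
- cradle: White tablet repair cradle, fixed: block x -75 to +95, y -180 to +120 mm about its origin, 36 mm high. Origin: on the bench under the middle of the closed panel; x points from the panel's bar (robot side) to its hinge, z up. Green test strip along its -y side, top 40 mm high. Thin aluminium arc with a tick every 10 degrees (radius 120 mm about the hinge) and a strut at y = +116 mm, up to 170 mm high.
- panel_hinge (a point): Middle of the hinge line of the display panel, fixed on the cradle at x = +80 mm, 46 mm above the bench. The hinge line runs along the cradle's y axis.
- panel (a joint): Angle of the display panel, rad: 0 closed (level), growing as its bar side is lifted; stops at 0 and 1.4. No spring, hardly any friction: it falls shut when let go. The panel is an aluminium-framed black glass plate 155 x 200 x 8 mm, 0.25 to 0.5 kg, with a yellow line on its side edge next to the needle.
- panel_bar (a point): Middle of the panel's round orange bar, 12 mm thick, parallel to the hinge line, 210 mm from it in the panel's plane, 46 mm above the bench when closed, nothing below it. Two arms join it to the panel 60 mm either side of its middle; gap from bar to panel edge 49 mm. Pinched from above across its thickness, it can turn between the fingers. Moves with the panel. x axis: from bar to hinge.
- needle (a joint): Angle of the red needle that marks the wanted panel angle, rad, measured as for the panel (0 level, about the same hinge line), between 0.6 and 1.1. A mark only: it stays put, and only its small hub is solid.
- needle_end (a point): Outer end of the red needle, 135 mm from the hinge line, beside the panel at the cradle's y = +108 mm. x axis: from this end to the hinge line, along the needle.
- pad_red: Brass disc 16 mm across, 3 mm high, with a flat red ring 26 mm across around it, fixed on the green test strip. Origin: centre of its underside.
- pad_red_top (a point): Centre of the top face of the red-ringed brass pad, 43 mm above the bench.
- pad_blue: Brass disc 16 mm across, 3 mm high, with a flat blue ring 26 mm across around it, fixed on the green test strip. Origin: centre of its underside.
- pad_blue_top (a point): Centre of the top face of the blue-ringed brass pad, 43 mm above the bench.
- stand: Black probe stand, fixed, 60 x 60 x 50 mm, one upright hole in the middle of its top. Origin: centre of its underside.
- stand_hole0 (a point): Centre of the mouth of the stand's hole, 50 mm above the bench; the hole is 14 mm wide and 48 mm deep.
- probe: Test probe, 115 mm long, upright in the stand. Origin: its tip; z up to the handle. From the tip: steel shank 8 mm thick (tapering to a 3 mm tip over the last 12 mm), black collar 26 mm wide from 45 to 51 mm, red round handle 16 mm thick from 51 to 115 mm. Seated, the collar rests on the stand's top and the tip is 5 mm above the bench. About 45 g.
- probe_tip (a point): Tip of the probe (also its body's origin).
- organizer: Clear parts box with small parts, fixed, 150 x 110 x 35 mm. Origin: centre of its underside.
- cover: Loose blue phone back cover, 150 x 74 x 8 mm; leave alone. Origin: centre of its underside.
- driver: Loose screwdriver with green handle, 150 mm long, lying; leave alone.
- bottle: Loose amber bottle, 52 mm across, 120 mm high; leave alone. Origin: centre of its underside.
Things that resemble listed ones, but are neither listed nor needed, are in the scene too. Of the things that look like the probe, the middle-sized one is meant.

How it is judged:
On the way, in this order (a step that is already met when the one before it is completed fails the run):
1. the held probe's tip rests on the red-ringed pad (contact force between the fingers and probe above 0.3 N and contact force between probe and pad_red above 0.3 N and horizontal distance between probe_tip and pad_red_top below 0.0085 m), for 0.2 s.
2. then the held probe's tip rests on the blue-ringed pad (contact force between the fingers and probe above 0.3 N and contact force between probe and pad_blue above 0.3 N and horizontal distance between probe_tip and pad_blue_top below 0.0085 m), for 0.2 s.
3. the probe is back in the stand, fully down and released (horizontal distance between probe_tip and stand_hole0 below 0.008 m and height (world z) of probe_tip below 0.012 m and angle between probe's own z axis and vertical below 0.15 rad and contact force between the fingers and probe below 0.05 N), for 0.2 s.
4. the panel is held in line with the needle (angle between the x axis of panel_bar and the x axis of needle_end, either way round below 0.07 rad and contact force between the fingers and panel above 0.4 N and velocity of joint panel between -0.15 and 0.15 rad/s), for 0.5 s.
At the end, for the whole second after the job is handed in: The gripper holds the display panel still, within 0.07 rad (4 degrees) of the red needle, pushing or gripping it with at least 0.4 N; the probe stands in the stand's hole, released, upright (within 0.15 rad), its tip less than 12 mm above the bench and within 8 mm of the hole's axis (all of step 3 and all of step 4); the arm keeps its last pose, push and grip.
It fails at once if the panel is let drop (falling faster than 1.5 rad/s) (velocity of joint panel below -1.5 rad/s).
It fails at once if a bystander (cover, screwdriver, bottle) is moved more than 30 mm (distance of any of cover, driver, bottle from where it was at the start of the episode above 0.03 m).
It also fails if it takes over 72 s, if anything falls off the work surface, if the arm or the gripper's body presses on something with over 40 N, if the wrist force passes 120 N, or if a joint passes its speed limit or range.

### The arm

A 7-joint arm with a two-finger parallel gripper is mounted at the origin on the work surface. World frame = base frame: x ahead of the robot, y to its left, z up, the work surface at z = 0. Lengths are in m, angles in rad, forces in N, time in s.
With the tool pointing down it reaches from about 0.425 to 0.925 m from the base axis. Payload 6.8 kg.
Tool frame: the origin (TCP) lies on the centre line of the jaws, within the pads' length; the fingertips stand bot.finger_overhang ahead of it and the grasp point (between the pads) lies 3 mm ahead of it (bot.finger_overhang is the distance from the TCP to the fingertips, in m); z points along the fingers, y is the direction in which the jaws open and shut (so a half turn about z gives the same grasp; the last joint's range is limited). The gripper opens to 85 mm and grips with 20 to 120 N. Pads are 22 mm wide; open, the fingers measure 114 mm over their backs; the gripper's body (76 mm by 85 mm) begins 54 mm behind the grasp point. The pads swing forward as they close: fully open they stand 13 mm farther back than shut.
Start: joints at [1.16, 0.477, 0.022, 1.555, -0.011, 1.109, -0.083], TCP at [0.201, -0.644, 0.253] pointing down, gripper open.
Joint ranges: [-2.96, 2.96], [-0.34, 2.1], [-1.41, 1.46], [0.24, 2.44], [-1.37, 4.51], [0.17, 1.92], [-2.96, 2.96]. Speed limits (rad/s): [2.39, 2.39, 3.14, 3.14, 3.14, 3.14, 3.14].

### API

Orientations are given as a unit quaternion [w, x, y, z].
In Python, from station import bot gives the robot as it stands.
- The arm moves only by the tool drive_tool, never from a script. Its argument "increments" is text: rows parted by semicolons, each of 4 numbers parted by spaces: the shift along the world's x, y, z in m, then the turn about the world's z in rad. In form: tx ty tz spin; .... A call has 1 to 12 rows; each row shifts and turns the commanded pose from where the row before left it; what a row does not reach is not made up. A row lasts 1/12 s, in which the tool goes at most 41.7 mm and 7.16 degrees, less where a joint would pass 70% of its speed; a pose out of reach is approached as far as the arm can. A call is refused whole if a number of a shift passes 0.0417 or a number of a turn 0.125, either way. A call with a gripper value outside its range is refused whole. "grip" is the opening, from 0 (shut) to 1 (fully open), set as the call begins (left out, the last holds). The fingers move at their own pace and stop on an object; "squeeze" is the grip in N (left out, the last holds). Time passes only in rows, so rows that do not move let the fingers close. It gives the time, the measured TCP pose, the force and the opening at its end, in the units of the state.
- bot.get_obs(): the state, without advancing time (a new reading comes with each control period).
- bot.read_camera(name): name is "scene" or "side" or "wrist"; returns the picture (400x640x3 uint8, red, green, blue); there is no depth.
- bot.calibration(name): a dict with "fx", "fy", "cx", "cy" (pixels), "camera_from_world" (4x4, takes a point from world to camera coordinates). Camera axes: x right, y down, z forward; pixel columns grow to the right and rows downward; lengths in m; the calibration is good to about 2 mm. The wrist camera is an equidistant fisheye: a pixel r from the principal point sees the ray r / f radians off the axis. A picture is of the moment at which its call begins: read the wrist's pose just before it. calibration takes no time and is no camera call; for the wrist camera it gives the pose at the moment of the call.
- bot.hand_in(): hands the job in, once; it reports no verdict.
The state is a dict: "t": time; "q": joint angles; "joint_vel": joint speeds; "joint_torque": joint torques, N m; "eef_pos": TCP position; "tool_rot": TCP orientation; "contact_force": force on the tool from outside, world axes, zero at the start; "torque": the same for the moment, N m; "gripper_width": opening from 0.0 (shut) to 1.0 (fully open).
Only numpy, scipy, OpenCV 4.12 (cv2) and the standard library are available. Lean on these libraries where they do the work, as an engineer would, in place of code of your own. Each camera call takes 0.05 s, during which the arm holds its last target.

## Working session

There is one attempt and no reset: what is moved stays moved. The work goes in short steps, Python scripts to look and compute and a tool call to move; the robot and the scene stay as the last step left them, time stands still between calls to the robot, and variables do not carry over. Pictures are saved under pics/ and viewed, and the job is handed in when it is done.

Besides the shell and the picture viewer there is one more tool, called after "Emit:" as name(argument=value, ...) on one line, values as JSON. drive_tool: Moves the arm, as the interface text tells. Its arguments: {"type":"object","properties":{"increments":{"type":"string"},"grip":{"type":"number"},"squeeze":{"type":"number"}},"required":["increments"]}

```bash
ls; mkdir -p pics
python3 - <<'E'
from station import bot
import cv2
for n in ["scene","side","wrist"]:
    c=bot.calibration(n); print(n,{k:(v if not hasattr(v,'shape') else v.round(3).tolist()) for k,v in c.items()})
    cv2.imwrite(f"pics/{n}0.png",bot.read_camera(n)[:,:,::-1])
print(bot.get_obs(),bot.finger_overhang)
E
```

```text
pics
scene {'fx': 458.5256651033639, 'fy': 458.5256651033639, 'cx': 320.9491646248055, 'cy': 204.93033030362753, 'camera_from_world': [[-0.772, 0.635, -0.016, 0.45], [0.455, 0.536, -0.711, -0.221], [-0.443, -0.556, -0.703, 1.46], [0.0, 0.0, 0.0, 1.0]]}
side {'fx': 368.701867478567, 'fy': 368.701867478567, 'cx': 314.63452738477105, 'cy': 201.5292400320693, 'camera_from_world': [[-0.893, -0.45, 0.019, 0.549], [-0.307, 0.577, -0.756, 0.232], [0.329, -0.681, -0.654, 0.816], [0.0, 0.0, 0.0, 1.0]]}
wrist {'fx': 309.70691628693146, 'fy': 309.70691628693146, 'cx': 316.74249214448184, 'cy': 199.65101097423107, 'camera_from_world': [[0.298, -0.954, -0.001, -0.674], [-0.905, -0.283, 0.317, -0.04], [-0.303, -0.094, -0.948, 0.381], [0.0, 0.0, 0.0, 1.0]]}
{'t': 0.15, 'q': array([ 1.15987975,  0.47761858,  0.02236301,  1.55615665, -0.01148049,
        1.10930833, -0.08310265]), 'joint_vel': array([-0.00107386, -0.00131673, -0.00071494, -0.00410622,  0.00075245,
       -0.00122569, -0.00061429]), 'joint_torque': array([ 2.58688648e-03, -5.96924722e+01,  1.61008414e+00, -2.81493938e+01,
        1.26644166e-02,  6.54633535e-03,  4.94267761e-05]), 'eef_pos': array([ 0.2011577 , -0.64391416,  0.25257235]), 'tool_rot': array([-6.61849695e-04,  9.88558662e-01,  1.50835366e-01, -1.61375281e-04]), 'contact_force': array([-0.72473702, -1.23041205,  0.00816241]), 'torque': array([0.0243733 , 0.03187753, 0.00676624]), 'gripper_width': 0.9996479198681419} 0.022
```

View pics/scene0.png

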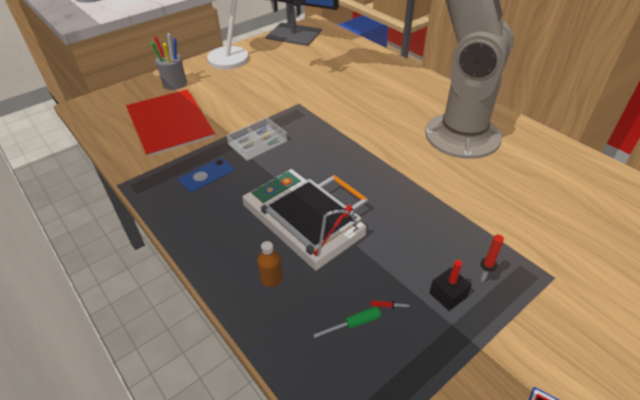

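View pics/side0.png

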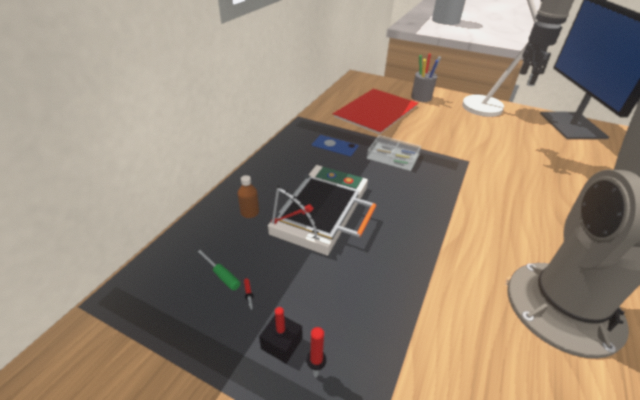

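View pics/wrist0.png

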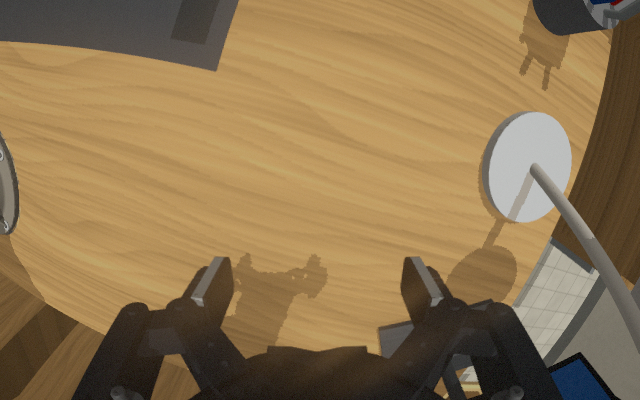

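The scene view shows the stand with a red probe at about (452,285), a larger decoy at (492,258), and a small one lying at (388,305). The cradle is near (305,215). The side view shows the same layout. Next I'll crop and enlarge.

Run:
```python
import cv2
s=cv2.imread("pics/scene0.png");d=cv2.imread("pics/side0.png")
cv2.imwrite("pics/s_z.png",cv2.resize(s[160:320,230:520],(0,0),fx=2.75,fy=2.75,interpolation=cv2.INTER_CUBIC))
cv2.imwrite("pics/d_z.png",cv2.resize(d[130:390,190:430],(0,0),fx=2.3,fy=2.3,interpolation=cv2.INTER_CUBIC))
```

```text
(no output)
```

View pics/s_z.png

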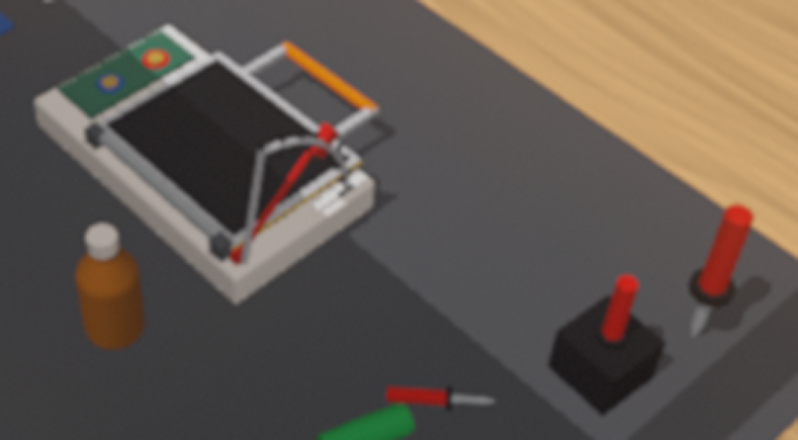

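View pics/d_z.png

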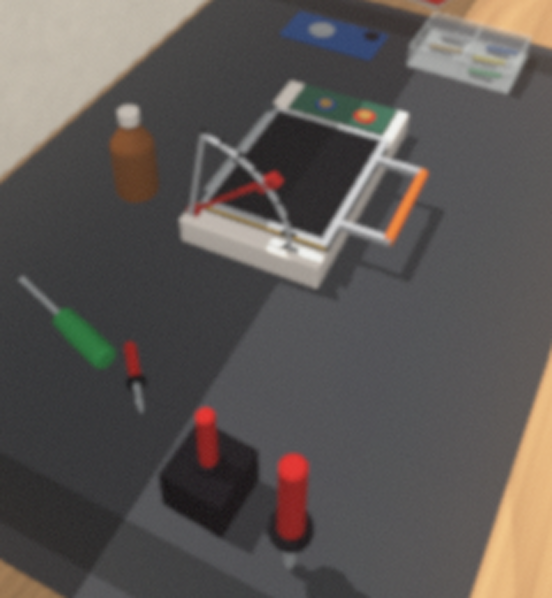

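```bash
cat > h.py <<'E'
import numpy as np, cv2
from station import bot
def cal(n):
    c=bot.calibration(n); T=np.array(c["camera_from_world"]); return c,T
def ray(n,uv,ct=None):
    c,T=ct or cal(n); x=(uv[0]-c["cx"])/c["fx"]; y=(uv[1]-c["cy"])/c["fy"]
    if n=="wrist":
        th=np.hypot(x,y); k=np.sin(th)/th if th>1e-9 else 1; d=np.array([x*k,y*k,np.cos(th)])
    else: d=np.array([x,y,1.]); 
    d/=np.linalg.norm(d); R=T[:3,:3]
    return -R.T@T[:3,3], R.T@d
def tri(rays):
    A=np.zeros((3,3));b=np.zeros(3)
    for o,d in rays:
        P=np.eye(3)-np.outer(d,d);A+=P;b+=P@o
    p=np.linalg.solve(A,b)
    return p,[np.linalg.norm((np.eye(3)-np.outer(d,d))@(p-o)) for o,d in rays]
def plane(r,z): o,d=r; return o+d*(z-o[2])/d[2]
def proj(n,p,ct=None):
    c,T=ct or cal(n); q=T[:3,:3]@np.asarray(p)+T[:3,3]
    if n=="wrist":
        r=np.hypot(q[0],q[1]); th=np.arctan2(r,q[2]); k=th/r if r>1e-9 else 1/q[2]
        return np.array([c["cx"]+c["fx"]*q[0]*k,c["cy"]+c["fy"]*q[1]*k])
    return np.array([c["cx"]+c["fx"]*q[0]/q[2],c["cy"]+c["fy"]*q[1]/q[2]])
E
python3 - <<'E'
from h import *
np.set_printoptions(precision=4,suppress=True)
S=lambda u,v:ray("scene",(230+u/2.75-.3,160+v/2.75-.3)); D=lambda u,v:ray("side",(190+u/2.3-.3,130+v/2.3-.3))
for n,a,b in [("top",(627,284),(205,414)),("hbot",(613,338),(207,464)),("bar1",(287,47),(422,175)),("bar2",(373,107),(391,238)),("ndl",(326,132),(275,180)),("hub",(238,256),(196,210)),("red",(155,58),(365,116)),("blue",(110,82),(325,103)),("bigtop",(738,215),(293,467)),("bottle",(102,230),(128,110)),("grn",(395,415),(100,350)),("smalltip",(493,401),(141,410))]:
    p,e=tri([S(*a),D(*b)]); print(n,p,np.round(e,4))
E
```

```text
top [0.5087 0.3596 0.1175] [0.0001 0.0001]
hbot [0.508  0.3623 0.0497] [0.0008 0.0008]
bar1 [ 0.4753 -0.0721  0.0455] [0.0021 0.0021]
bar2 [0.4693 0.045  0.0471] [0.0002 0.0002]
ndl [0.5812 0.1005 0.1279] [0.0007 0.0007]
hub [0.6789 0.1009 0.0423] [0.0006 0.0006]
red [ 0.581  -0.1518  0.039 ] [0.0012 0.0012]
blue [ 0.6367 -0.15    0.0412] [0.0011 0.0011]
bigtop [0.4197 0.3853 0.1522] [0.0007 0.0007]
bottle [0.7842 0.0648 0.1214] [0.0022 0.0022]
grn [0.6735 0.2899 0.0173] [0.0018 0.0018]
smalltip [0.6022 0.3269 0.0126] [0.0002 0.0002]
```

Emit:
drive_tool(increments="0.029 0.029 0.005 -0.025;0.029 0.029 0.005 -0.025;0.029 0.029 0.005 -0.025;0.029 0.029 0.005 -0.025;0.029 0.029 0.005 -0.025;0.029 0.029 0.005 -0.025;0.029 0.029 0.005 -0.025;0.029 0.029 0.005 -0.025;0.029 0.029 0.005 -0.025;0.029 0.029 0.005 -0.025;0.029 0.029 0.005 -0.025;0.029 0.029 0.005 -0.025", grip=0.6)

```text
t: 1.15
eef_pos: [0.5502, -0.2946, 0.3135]
tool_rot: [-0.0, 1.0, 0.001, -0.0]
contact_force: [0.5, -0.2, -0.3]
gripper_width: 0.597
```

Run:
```python
from h import *
np.set_printoptions(precision=4,suppress=True)
o=bot.get_obs(); c=cal("wrist"); cv2.imwrite("pics/w1.png",bot.read_camera("wrist")[:,:,::-1]); np.save("w1.npy",c[1])
print(o["t"],o["eef_pos"],o["tool_rot"],o["q"],o["contact_force"])
for p in [(.581,-.152,.043),(.637,-.15,.043),(.472,-.014,.046),(.508,.361,.05)]: print(proj("wrist",p,c))
```

```text
1.15 [ 0.5502 -0.2946  0.3135] [-0.      1.      0.0007 -0.0001] [ 0.4682  0.3492 -0.1008  1.6066  0.0372  1.1879 -1.2098] [ 0.4836 -0.1647 -0.2606]
[208.7128 142.5715]
[205.1708 100.4437]
[134.0591 218.4464]
[  0.9955 197.4992]
```

View pics/w1.png

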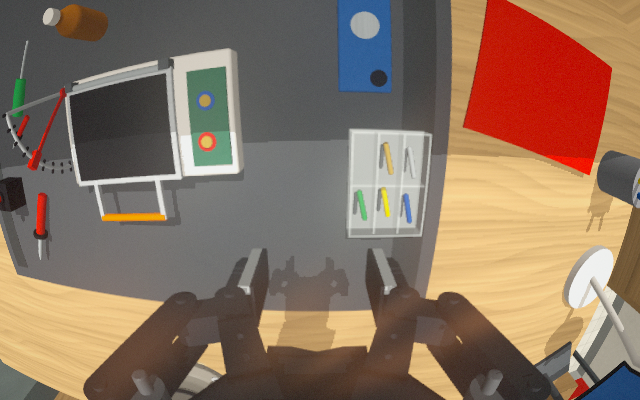

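Wrist view: red pad at (207,142), blue pad at (205,100) and bar at (134,217), all within 2 px of the predictions from the two-view points. Next I'll move toward the stand.

Emit:
drive_tool(increments="-0.007 0.04 0 0;-0.007 0.04 0 0;-0.007 0.04 0 0;-0.007 0.04 0 0;-0.007 0.04 0 0;-0.007 0.04 0 0;-0.007 0.04 -0.002 0;-0.007 0.04 -0.002 0;-0.007 0.04 -0.002 0;-0.007 0.04 -0.002 0;-0.007 0.04 -0.002 0;-0.007 0.04 -0.002 0", grip=0.6)

```text
t: 2.2
eef_pos: [0.4645, 0.1851, 0.3012]
tool_rot: [0.0, 1.0, 0.001, 0.0]
contact_force: [0.7, -0.5, -0.8]
gripper_width: 0.601
```

Emit:
drive_tool(increments="0 0.04 -0.01 0;0 0.04 -0.01 0;0 0.036 -0.01 0;0 0.02 -0.01 0;0 0 0 0")

```text
t: 2.62
eef_pos: [0.4627, 0.3244, 0.2591]
tool_rot: [-0.001, 1.0, 0.005, -0.002]
contact_force: [-0.6, 0.3, -0.4]
gripper_width: 0.598
```

Run:
```python
from h import *
np.set_printoptions(precision=4,suppress=True)
o=bot.get_obs(); c=cal("wrist"); cv2.imwrite("pics/w2.png",bot.read_camera("wrist")[:,:,::-1]); np.save("w2.npy",c[1])
print(o["t"],o["eef_pos"],o["tool_rot"],o["q"],o["contact_force"])
for p in [(.508,.361,.05),(.508,.361,.1195)]: print(proj("wrist",p,c))
```

```text
2.6167 [0.4627 0.3244 0.2591] [-0.0007  1.      0.005  -0.0019] [-0.328   0.3339 -0.4867  1.7883  0.1722  1.0638 -2.4369] [-0.5994  0.2615 -0.3953]
[283.2023 133.6811]
[274.5035 142.9692]
```

View pics/w2.png

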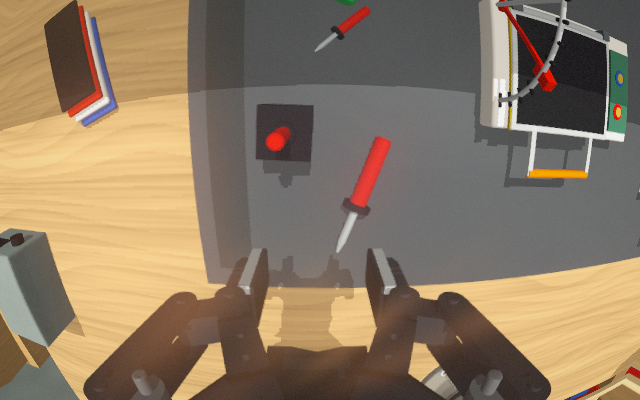

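The wrist view shows the stand top at (285,133) with the probe's end at (276,142). The big decoy runs from its tip at (340,250) to its handle end at (382,140). I'll check the decoy's geometry and refine the probe position.

Run:
```python
from h import *
np.set_printoptions(precision=4,suppress=True)
S=lambda u,v:ray("scene",(230+u/2.75-.3,160+v/2.75-.3)); D=lambda u,v:ray("side",(190+u/2.3-.3,130+v/2.3-.3))
c=(bot.calibration("wrist"),np.load("w2.npy")); W=lambda u,v:ray("wrist",(u,v),c)
print("cam",W(1,1)[0])
for n,a,b,w in [("end",(738,215),(293,467),(382,140)),("collar",(712,288),(290,525),(356,206)),("tip",(697,335),(290,566),(340,250))]:
    print(n,tri([S(*a),D(*b)]),tri([S(*a),W(*w)]),tri([D(*b),W(*w)]))
im=cv2.imread("pics/w2.png")[:, :, ::-1].astype(int)
hsv=cv2.cvtColor(im.astype(np.uint8),cv2.COLOR_RGB2HSV)
m=((im[:,:,0]>120)&(im[:,:,1]<70)).astype(np.uint8); m[:,:250]=0;m[:,300:]=0;m[:110]=0
ys,xs=np.nonzero(m); print(xs.min(),xs.max(),ys.min(),ys.max())
z=cv2.resize(cv2.imread("pics/w2.png")[80:190,230:400],(0,0),fx=4.5,fy=4.5,interpolation=cv2.INTER_CUBIC);cv2.imwrite("pics/w2z.png",z)
```

```text
cam [0.5455 0.3253 0.3794]
end (array([0.4197, 0.3853, 0.1522]), [np.float64(0.0006683498356463908), np.float64(0.0006683498356464778)]) (array([0.5213, 0.3611, 0.2616]), [np.float64(0.06061840042818863), np.float64(0.06061840042818859)]) (array([ 0.4839,  0.2199, -0.1504]), [np.float64(0.010517777094389587), np.float64(0.010517777094389684)])
collar (array([0.4203, 0.3861, 0.0663]), [np.float64(0.0006003606404393829), np.float64(0.0006003606404394494)]) (array([0.3963, 0.3228, 0.0153]), [np.float64(0.05111705967951497), np.float64(0.05111705967951487)]) (array([ 0.4224,  0.3048, -0.0263]), [np.float64(0.04048888767965685), np.float64(0.0404888876796568)])
tip (array([0.4179, 0.3878, 0.0023]), [np.float64(0.0005568156359657577), np.float64(0.0005568156359658015)]) (array([ 0.1292,  0.2664, -0.3854]), [np.float64(0.01313563848432254), np.float64(0.013135638484322617)]) (array([0.393 , 0.3451, 0.0353]), [np.float64(0.05602390042378675), np.float64(0.056023900423786854)])
266 289 127 150
```

View pics/w2z.png

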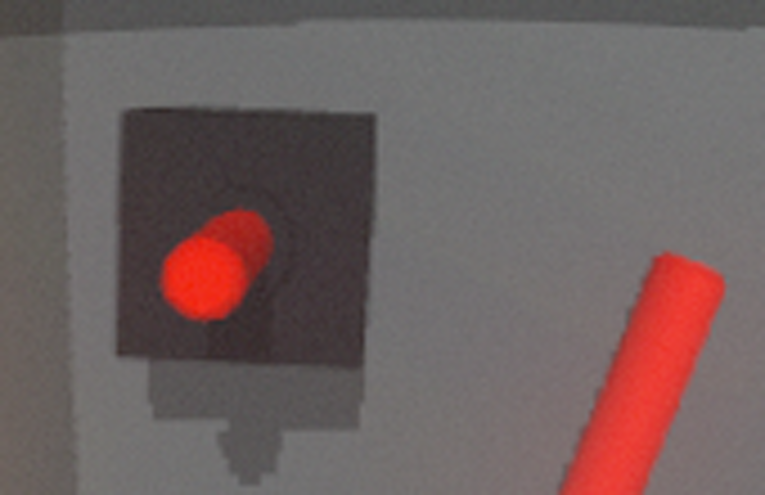

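The big decoy was balanced upright at the start and has since toppled by itself. It now lies clear of the stand. I'll refine the probe axis from three views.

Run:
```python
from h import *
np.set_printoptions(precision=4,suppress=True)
S=lambda u,v:ray("scene",(230+u/2.75-.3,160+v/2.75-.3)); D=lambda u,v:ray("side",(190+u/2.3-.3,130+v/2.3-.3))
c=(bot.calibration("wrist"),np.load("w2.npy")); W=lambda u,v:ray("wrist",(230+u/4.5-.4,80+v/4.5-.4),c)
print(tri([S(627,284),D(205,414),W(203,278)]),tri([S(627,284),W(203,278)]),tri([D(205,414),W(203,278)]))
print("end on z=.12",plane(W(203,278),.12))
corners=[(121,107),(377,115),(361,367),(117,355)]
P=[plane(W(*k),.05) for k in corners]; print(np.array(P),np.mean(P,0))
```

```text
(array([0.5089, 0.3603, 0.1182]), [np.float64(0.00043774600950488097), np.float64(0.0006305682594654996), np.float64(0.000762802275777864)]) (array([0.5096, 0.3605, 0.119 ]), [np.float64(0.00041777638127971176), np.float64(0.00041777638127975226)]) (array([0.5087, 0.3605, 0.1187]), [np.float64(0.0006333906482728775), np.float64(0.0006333906482728967)])
end on z=.12 [0.5094 0.3607 0.12  ]
[[0.5411 0.3894 0.05  ]
 [0.5386 0.3291 0.05  ]
 [0.478  0.3324 0.05  ]
 [0.481  0.3919 0.05  ]] [0.5097 0.3607 0.05  ]
```

Emit:
drive_tool(increments="0.012 0.009 -0.02 0;0.012 0.009 -0.02 0;0.012 0.009 -0.02 0;0.011 0.009 -0.02 0;0 0 0 0;0 0 0 0")

```text
t: 3.17
eef_pos: [0.5125, 0.3538, 0.1805]
tool_rot: [0.001, 1.0, 0.001, -0.001]
contact_force: [-0.4, 0.8, 1.0]
gripper_width: 0.598
```

Emit:
drive_tool(increments="-0.003 0.007 0 0;0 0 -0.022 0;0 0 -0.022 0;0 0 -0.022 0;0 0 -0.022 0;0 0 0 0;0 0 0 0")

```text
t: 3.75
eef_pos: [0.5089, 0.3625, 0.0942]
tool_rot: [0.0, 1.0, 0.001, -0.0]
contact_force: [-0.1, 0.6, 1.1]
gripper_width: 0.597
```

Run:
```python
from h import *
cv2.imwrite("pics/w3.png",bot.read_camera("wrist")[:,:,::-1]); print(bot.get_obs()["eef_pos"])
```

```text
[0.50966221 0.36324451 0.09522209]
```

View pics/w3.png

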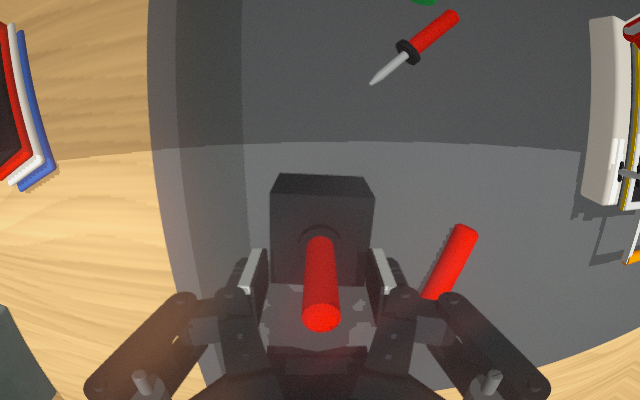

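The handle is centred between the pads: handle x is about 320 px and the pads' middle is about 319. Closing the gripper.

Emit:
drive_tool(increments="0 0 -0.002 0;0 0 0 0;0 0 0 0;0 0 0 0;0 0 0 0;0 0 0 0", grip=0, squeeze=50)

```text
t: 4.3
eef_pos: [0.5099, 0.3632, 0.0927]
tool_rot: [-0.0, 1.0, 0.001, 0.001]
contact_force: [-1.0, -1.3, 5.7]
gripper_width: 0.172
```

Emit:
drive_tool(increments="0 0 0.01 0;0 0 0.02 0;0 0 0.03 0;0 0 0.03 0;0 0 0.03 0;0 0 0.03 0;0 0 0 0;0 0 0 0")

```text
t: 4.97
eef_pos: [0.51, 0.3635, 0.244]
tool_rot: [-0.001, 1.0, 0.001, 0.002]
contact_force: [-0.9, 0.2, -1.3]
gripper_width: 0.173
```

Run:
```python
from h import *
np.set_printoptions(precision=4,suppress=True)
o=bot.get_obs();c=cal("wrist");np.save("w4.npy",c[1]); cv2.imwrite("pics/w4.png",bot.read_camera("wrist")[:,:,::-1]); print(o)
cv2.imwrite("pics/scene4.png",bot.read_camera("scene")[:,:,::-1]);cv2.imwrite("pics/side4.png",bot.read_camera("side")[:,:,::-1])
p=o["eef_pos"]-[0,0,.0877]
for n in ["wrist","scene","side"]: print(n,proj(n,p,c if n=="wrist" else None))
```

```text
{'t': 4.9667, 'q': array([-0.3744,  0.4441, -0.4635,  1.6659,  0.2205,  1.0791, -2.4711]), 'joint_vel': array([-0.0015,  0.0406,  0.0141,  0.0539,  0.0062, -0.0118, -0.0035]), 'joint_torque': array([  0.0056, -57.2839,  -5.312 , -28.8169,  -0.0312,   0.0685,
         0.04  ]), 'eef_pos': array([0.51  , 0.3635, 0.244 ]), 'tool_rot': array([-0.0013,  1.    ,  0.0014,  0.0018]), 'contact_force': array([-0.9464,  0.1522, -1.2505]), 'torque': array([-0.0087,  0.0937,  0.0678]), 'gripper_width': 0.17269559536726345}
wrist [317.3474 216.7969]
scene [462.5525 252.4582]
side [275.9863 298.4482]
```

View pics/w4.png

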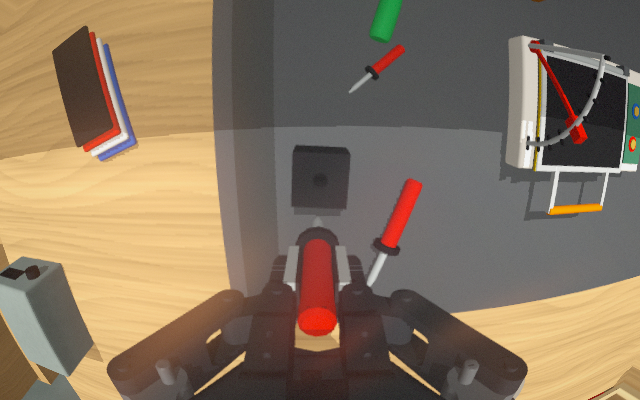

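The wrist view shows the tip at (318,219), against a predicted (317,217), and the empty hole at (320,181). I'll measure the hole and check the tip in the fixed cameras.

Run:
```python
from h import *
np.set_printoptions(precision=4,suppress=True)
c=(bot.calibration("wrist"),np.load("w4.npy"))
im=cv2.imread("pics/w4.png"); 
a=cv2.resize(im[140:260,270:370],(0,0),fx=5,fy=5,interpolation=cv2.INTER_CUBIC)
s=cv2.resize(cv2.imread("pics/scene4.png")[190:310,410:510],(0,0),fx=4,fy=4,interpolation=cv2.INTER_CUBIC)
d=cv2.resize(cv2.imread("pics/side4.png")[240:370,220:320],(0,0),fx=4,fy=4,interpolation=cv2.INTER_CUBIC)
cv2.imwrite("pics/z4.png",np.hstack([cv2.resize(s,(390,480)),cv2.resize(d,(400,520))[:480]])); cv2.imwrite("pics/a4.png",a)
print(plane(ray("wrist",(320,180.5),c),.05))
```

```text
[0.5092 0.3607 0.05  ]
```

View pics/a4.png

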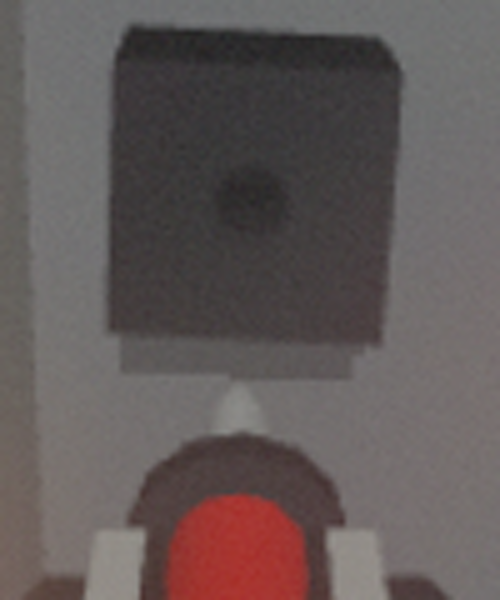

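View pics/z4.png

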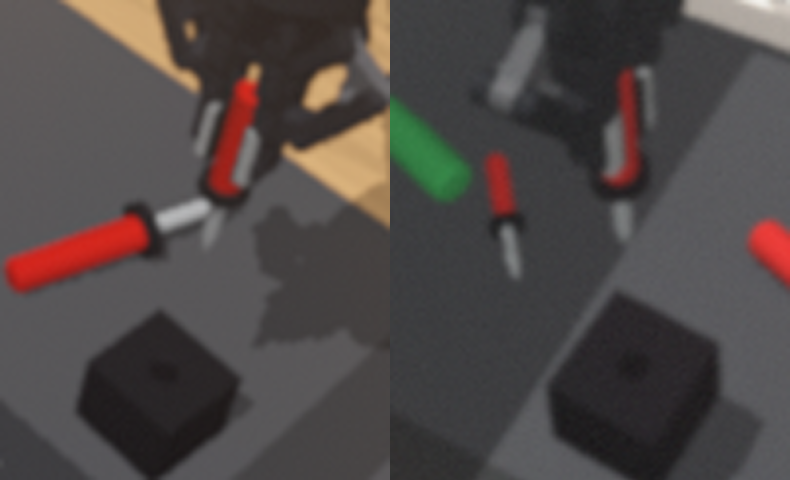

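Run:
```python
from h import *
np.set_printoptions(precision=4,suppress=True)
c=(bot.calibration("wrist"),np.load("w4.npy"))
S=ray("scene",(462.2,251));D=ray("side",(278.4,299.8));W=ray("wrist",(317.8,216.3),c)
for r in ([S,D,W],[S,D],[S,W],[D,W]): print(tri(r))
# hole from scene & side crops
S=ray("scene",(410+165*.2564-.3,190+372/4-.3));D=ray("side",(220+(635-390)/4-.3,240+362/4-.3));print(tri([S,D]))
# pads
c=(bot.calibration("wrist"),np.load("w1.npy"))
im=cv2.imread("pics/w1.png"); cv2.imwrite("pics/w1z.png",cv2.resize(im[70:190,60:260],(0,0),fx=4,fy=4,interpolation=cv2.INTER_CUBIC))
```

```text
(array([0.5072, 0.3618, 0.1537]), [np.float64(0.002265608680148108), np.float64(0.001236403491758495), np.float64(0.0024066312722969916)])
(array([0.506 , 0.361 , 0.1537]), [np.float64(0.0012826431269585851), np.float64(0.001282643126958594)])
(array([0.5129, 0.3632, 0.1629]), [np.float64(4.867299857692235e-05), np.float64(4.867299857709332e-05)])
(array([0.5075, 0.3621, 0.1511]), [np.float64(0.0012561071905464998), np.float64(0.001256107190546522)])
(array([0.5077, 0.3598, 0.0482]), [np.float64(0.0005051126311320901), np.float64(0.0005051126311320768)])
```

View pics/w1z.png

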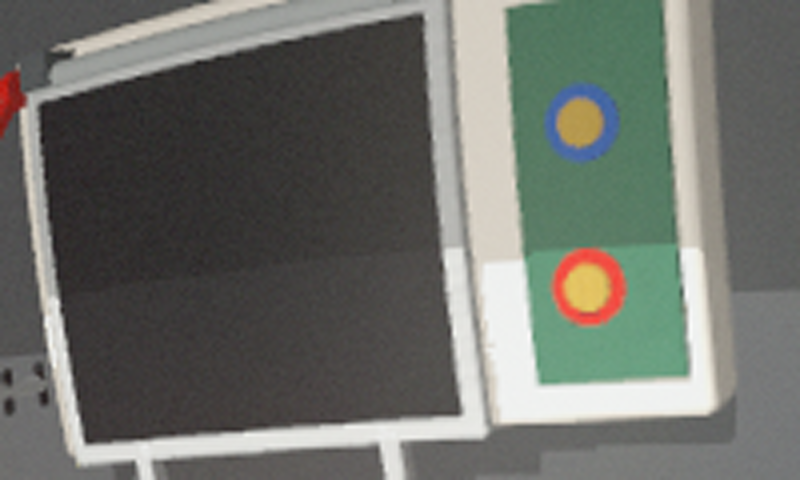

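Run:
```python
from h import *
np.set_printoptions(precision=4,suppress=True)
c=(bot.calibration("wrist"),np.load("w1.npy"))
S=lambda u,v:ray("scene",(230+u/2.75-.3,160+v/2.75-.3)); D=lambda u,v:ray("side",(190+u/2.3-.3,130+v/2.3-.3))
W=lambda u,v:ray("wrist",(60+u/4-.4,70+v/4-.4),c)
for n,s,d,w in [("red",(155,58),(365,116),(587,287)),("blue",(110,82),(325,103),(580,122))]:
    print(n,tri([S(*s),D(*d),W(*w)]),plane(W(*w),.043),plane(S(*s),.043),plane(D(*d),.043))
```

```text
red (array([ 0.5817, -0.149 ,  0.0412]), [np.float64(0.0016796228320276598), np.float64(0.0018441746298802875), np.float64(0.0012535022952355071)]) [ 0.5828 -0.1487  0.043 ] [ 0.5827 -0.1495  0.043 ] [ 0.579 -0.145  0.043]
blue (array([ 0.637 , -0.1491,  0.0419]), [np.float64(0.001194429824068597), np.float64(0.00119347097105263), np.float64(0.0005933908459036311)]) [ 0.6375 -0.1492  0.043 ] [ 0.637  -0.1497  0.043 ] [ 0.6355 -0.146   0.043 ]
```

Emit:
drive_tool(increments="0 0 0.035 0;0.004 -0.03 0.025 0;0.006 -0.04 0 0;0.006 -0.04 0 0;0.006 -0.04 0 0;0.006 -0.04 0 0;0.006 -0.04 0 0;0.006 -0.04 0 0;0.006 -0.04 0 0;0.006 -0.04 0 0;0.006 -0.04 0 0;0.006 -0.04 0 0")

```text
t: 6.12
eef_pos: [0.5724, -0.0694, 0.2998]
tool_rot: [-0.0, 1.0, 0.001, -0.001]
contact_force: [1.4, 0.2, -0.2]
gripper_width: 0.17
```

Emit:
drive_tool(increments="0.005 -0.04 -0.01 0;0.004 -0.03 -0.03 0;0 -0.011 -0.03 0;0 0 -0.03 0;0 0 0 0;0 0 0 0;0 0 0 0")

```text
t: 6.7
eef_pos: [0.5828, -0.1467, 0.2029]
tool_rot: [-0.0, 1.0, 0.002, 0.0]
contact_force: [0.1, -0.3, 0.5]
gripper_width: 0.174
```

Run:
```python
from h import *
np.set_printoptions(precision=4,suppress=True)
o=bot.get_obs();c=cal("wrist");np.save("w5.npy",c[1]);im=bot.read_camera("wrist")[:,:,::-1]; cv2.imwrite("pics/w5.png",im)
cv2.imwrite("pics/w5z.png",cv2.resize(im[100:300,220:420],(0,0),fx=3,fy=3,interpolation=cv2.INTER_CUBIC))
p=o["eef_pos"];print(p)
print(proj("wrist",p-[0,0,.0877],c),proj("wrist",(.582,-.149,.043),c),proj("wrist",(.637,-.149,.043),c))
```

```text
[ 0.5828 -0.1467  0.2029]
[317.0872 216.4727] [319.4523 189.214 ] [319.8364 130.9405]
```

View pics/w5z.png

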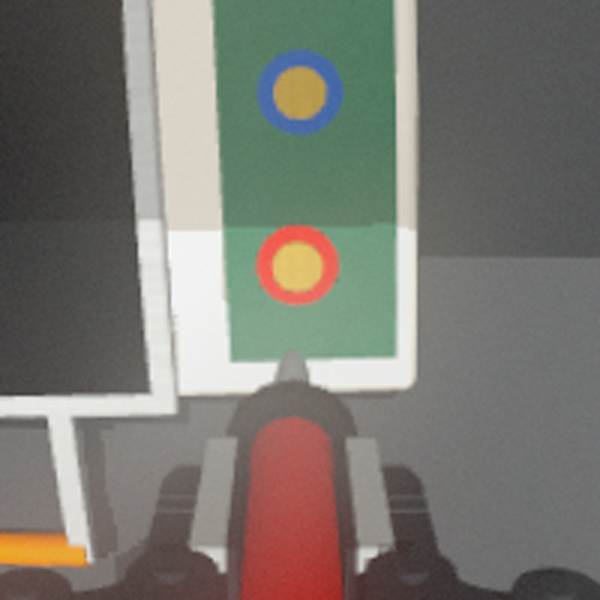

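The wrist view agrees with the predictions: red pad at (319,189), tip at (318,217). Descending.

Emit:
drive_tool(increments="0 -0.0025 -0.02 0;0 0 -0.02 0;0 0 -0.015 0;0 0 -0.007 0;0 0 -0.003 0;0 0 0 0")

```text
t: 7.25
eef_pos: [0.5829, -0.1498, 0.1378]
tool_rot: [0.0, 1.0, 0.002, 0.001]
contact_force: [-0.3, 0.7, -0.1]
gripper_width: 0.172
```

Emit:
drive_tool(increments="0 0 -0.003 0;0 0 -0.003 0;0 0 -0.002 0;0 0 -0.001 0;0 0 0 0;0 0 0 0")

```text
t: 7.75
eef_pos: [0.5833, -0.1502, 0.1298]
tool_rot: [0.0, 1.0, 0.001, 0.001]
contact_force: [-2.1, 0.8, 8.7]
gripper_width: 0.175
```

Emit:
drive_tool(increments="0 0 -0.0005 0;0 0 0 0;0 0 0 0;0 0 0 0;0 0 0 0")

```text
t: 8.17
eef_pos: [0.5835, -0.1502, 0.1297]
tool_rot: [0.0, 1.0, 0.001, 0.001]
contact_force: [-1.9, 0.4, 10.9]
gripper_width: 0.175
```

Emit:
drive_tool(increments="0 0 0.01 0;0 0 0.015 0;0.018 0 0 0;0.018 0 0 0;0.018 0.001 0 0;0 0 0 0;0 0 0 0;0 0 -0.008 0;0 0 -0.006 0;0 0 0 0;0 0 0 0")

```text
t: 9.08
eef_pos: [0.6351, -0.1493, 0.1376]
tool_rot: [-0.0, 1.0, 0.001, -0.001]
contact_force: [-0.2, 0.5, -0.3]
gripper_width: 0.174
```

Emit:
drive_tool(increments="0.003 0 -0.002 0;0 0 -0.003 0;0 0 -0.002 0;0 0 -0.002 0;0 0 0 0;0 0 0 0")

```text
t: 9.58
eef_pos: [0.6396, -0.1491, 0.1302]
tool_rot: [0.0, 1.0, 0.001, 0.0]
contact_force: [-1.4, 1.2, 3.8]
gripper_width: 0.17
```

Run:
```python
from h import *
np.set_printoptions(precision=4,suppress=True)
o=bot.get_obs();c=cal("wrist");im=bot.read_camera("wrist")[:,:,::-1]; cv2.imwrite("pics/w6.png",im)
cv2.imwrite("pics/w6z.png",cv2.resize(im[100:300,220:420],(0,0),fx=3,fy=3,interpolation=cv2.INTER_CUBIC))
print(o["eef_pos"],o["contact_force"],o["q"])
```

```text
[ 0.6396 -0.1491  0.1302] [-1.3767  1.1883  3.8218] [ 0.2972  0.5852 -0.2283  1.6908  0.1626  0.8832 -1.5656]
```

View pics/w6z.png

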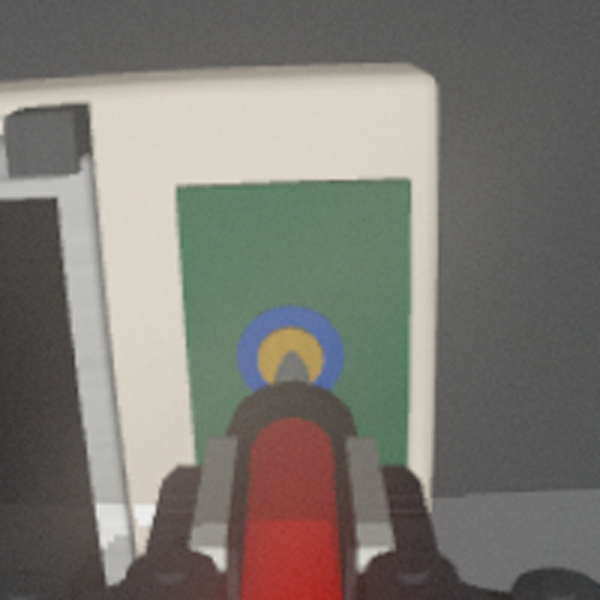

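Emit:
drive_tool(increments="0 0 -0.001 0;0 0 0 0;0 0 0 0;0 0 0 0;0 0 0 0;0 0 0.03 0;0 0 0.04 0;-0.005 0.02 0.035 0;-0.01 0.035 0.035 0;-0.01 0.038 0.025 0;-0.01 0.038 0 0;-0.01 0.038 0 0")

```text
t: 10.63
eef_pos: [0.5973, 0.0109, 0.2866]
tool_rot: [-0.0, 1.0, 0.001, 0.002]
contact_force: [-0.1, 0.3, -1.4]
gripper_width: 0.172
```

Emit:
drive_tool(increments="-0.01 0.038 0 0;-0.01 0.038 0 0;-0.01 0.038 0 0;-0.01 0.038 0 0;-0.01 0.038 0 0;-0.01 0.038 0 0;-0.01 0.038 0 0;-0.01 0.038 0 0;-0.004 0.03 -0.02 0;0 0.008 -0.03 0;0 0 0 0;0 0 0 0")

```text
t: 11.63
eef_pos: [0.512, 0.3512, 0.2329]
tool_rot: [0.001, 1.0, 0.002, -0.002]
contact_force: [0.5, -0.5, 0.1]
gripper_width: 0.173
```

Emit:
drive_tool(increments="-0.0015 0.0105 0 0;0 0 -0.03 0;0 0 -0.03 0;0 0 -0.01 0;0 0 0 0;0 0 0 0;0 0 0 0")

```text
t: 12.22
eef_pos: [0.5128, 0.3629, 0.1671]
tool_rot: [-0.001, 1.0, 0.001, 0.001]
contact_force: [0.7, 0.5, -0.1]
gripper_width: 0.175
```

Run:
```python
from h import *
np.set_printoptions(precision=4,suppress=True)
o=bot.get_obs();c=cal("wrist");im=bot.read_camera("wrist")[:,:,::-1]; cv2.imwrite("pics/w7.png",im)
cv2.imwrite("pics/w7z.png",cv2.resize(im[150:270,270:370],(0,0),fx=5,fy=5,interpolation=cv2.INTER_CUBIC))
print(o["eef_pos"],o["contact_force"],o["tool_rot"])
print(proj("wrist",o["eef_pos"]-[0,0,.087],c),proj("wrist",[.5095,.3606,.05],c))
```

```text
[0.5128 0.3629 0.1671] [ 0.7019  0.4537 -0.1033] [-0.001   1.      0.001   0.0014]
[317.2974 217.0163] [320.1394 207.2694]
```

View pics/w7z.png

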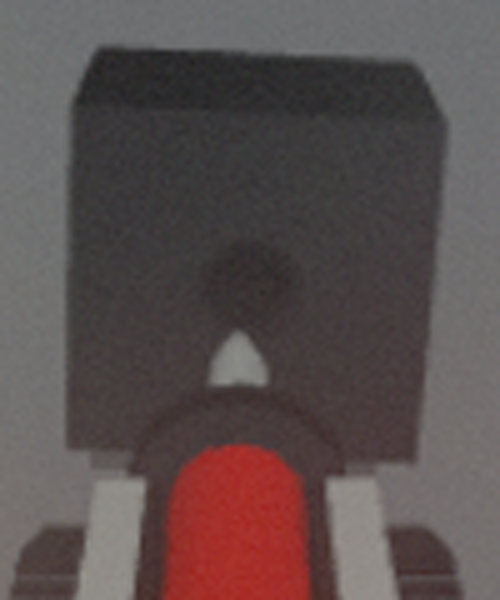

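Emit:
drive_tool(increments="-0.003 -0.002 0 0;0 0 -0.01 0;0 0 -0.01 0;0 0 0 0;0 0 0 0")

```text
t: 12.68
eef_pos: [0.5079, 0.3597, 0.1435]
tool_rot: [0.001, 1.0, 0.001, -0.001]
contact_force: [0.0, 0.7, 0.2]
gripper_width: 0.171
```

Run:
```python
from h import *
np.set_printoptions(precision=4,suppress=True)
o=bot.get_obs();c=cal("wrist");im=bot.read_camera("wrist")[:,:,::-1]
cv2.imwrite("pics/w8z.png",cv2.resize(im[150:270,270:370],(0,0),fx=5,fy=5,interpolation=cv2.INTER_CUBIC))
print(o["eef_pos"],proj("wrist",o["eef_pos"]-[0,0,.087],c),proj("wrist",[.5095,.3606,.05],c))
```

```text
[0.5079 0.3597 0.1435] [316.8231 216.5446] [315.5623 211.2573]
```

View pics/w8z.png

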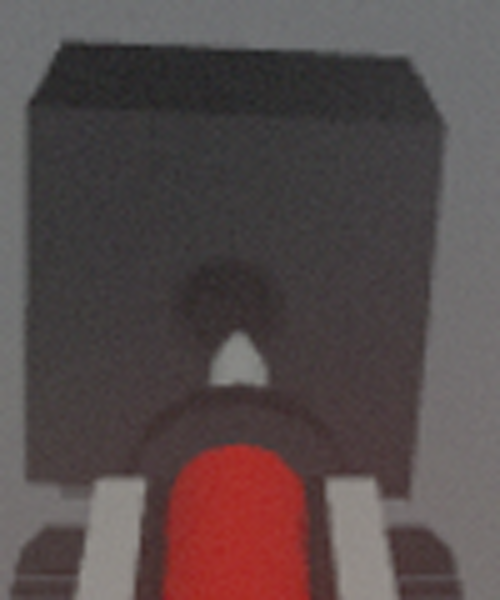

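Emit:
drive_tool(increments="0.0015 0.001 0 0;0 0 -0.005 0;0 0 -0.005 0;0 0 -0.008 0;0 0 -0.008 0;0 0 0 0")

```text
t: 13.23
eef_pos: [0.509, 0.3603, 0.1164]
tool_rot: [0.001, 1.0, 0.001, -0.001]
contact_force: [1.0, -0.6, -0.3]
gripper_width: 0.174
```

Emit:
drive_tool(increments="0.0005 0 -0.008 0;0 0 -0.008 0;0 0 -0.006 0;0 0 -0.001 0;0 0 0 0;0 0 0 0")

```text
t: 13.73
eef_pos: [0.5105, 0.3613, 0.0957]
tool_rot: [-0.0, 1.0, 0.001, 0.0]
contact_force: [-0.4, -0.6, 0.4]
gripper_width: 0.175
```

Emit:
drive_tool(increments="0 0 -0.002 0;0 0 -0.002 0;0 0 -0.001 0;0 0 0 0;0 0 0 0")

```text
t: 14.15
eef_pos: [0.511, 0.3616, 0.0926]
tool_rot: [-0.0, 1.0, 0.001, 0.001]
contact_force: [-3.5, -3.3, 11.4]
gripper_width: 0.171
```

Seated, with 11 N upward. Releasing and rising.

Emit:
drive_tool(increments="0 0 0 0;0 0 0 0;0 0 0 0;0 0 0 0;0 0 0 0", grip=0.6)

```text
t: 14.57
eef_pos: [0.5104, 0.3612, 0.0905]
tool_rot: [0.0, 1.0, 0.001, -0.0]
contact_force: [-0.9, -0.0, 0.2]
gripper_width: 0.6
```

Emit:
drive_tool(increments="0 0 0.015 0;0 0 0.03 0;0 0 0.035 0;0 0 0.035 0;0 0 0.035 0;0 0 0 0;0 0 0 0")

```text
t: 15.15
eef_pos: [0.5115, 0.3622, 0.2433]
tool_rot: [-0.001, 1.0, 0.001, 0.002]
contact_force: [-0.3, -0.1, -0.6]
gripper_width: 0.597
```

Run:
```python
from h import *
np.set_printoptions(precision=4,suppress=True)
o=bot.get_obs();c=cal("wrist");im=bot.read_camera("wrist")[:,:,::-1]
cv2.imwrite("pics/w9.png",im)
print(o["eef_pos"],o["q"],[proj("wrist",[.5095,.3606,z],c) for z in (.05,.056,.12)])
```

```text
[0.5115 0.3622 0.2433] [-0.3915  0.4408 -0.4358  1.6673  0.2073  1.0742 -2.4572] [array([318.9468, 181.8077]), array([318.9722, 183.3082]), array([319.3111, 203.4811])]
```

View pics/w9.png

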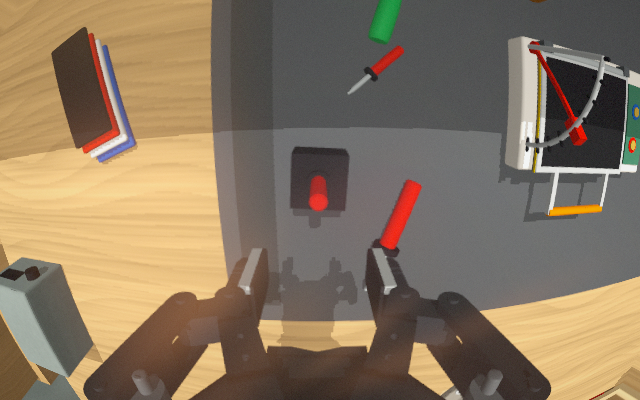

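The probe is seated again (end at (318,201), predicted (319,203)). Now I'll move over the bar and turn the jaws across it.

Emit:
drive_tool(increments="-0.003 -0.033 0 0.116;-0.003 -0.033 0 0.116;-0.003 -0.033 0 0.116;-0.003 -0.033 0 0.116;-0.003 -0.033 0 0.116;-0.003 -0.033 0 0.116;-0.003 -0.033 0 0.116;-0.003 -0.033 0 0.116;-0.003 -0.033 0 0.116;-0.003 -0.033 0 0.116;-0.003 -0.033 0 0.116;-0.003 -0.033 0 0.116", grip=0.5)

```text
t: 16.2
eef_pos: [0.4734, -0.0337, 0.2392]
tool_rot: [-0.001, 0.768, 0.641, -0.001]
contact_force: [0.1, -0.6, 0.0]
gripper_width: 0.502
```

Emit:
drive_tool(increments="-0.003 -0.033 -0.01 0.12;0 -0.02 -0.02 0.11;0 0 0 0;0 0 0 0;0 0 0 0")

```text
t: 16.62
eef_pos: [0.4714, -0.0842, 0.2099]
tool_rot: [-0.001, 0.692, 0.722, -0.0]
contact_force: [0.9, 0.2, 0.2]
gripper_width: 0.5
```

Run:
```python
from h import *
np.set_printoptions(precision=4,suppress=True)
o=bot.get_obs();c=cal("wrist");im=bot.read_camera("wrist")[:,:,::-1]
np.save("w10.npy",c[1]);cv2.imwrite("pics/w10.png",im);cv2.imwrite("pics/scene10.png",bot.read_camera("scene")[:,:,::-1]);cv2.imwrite("pics/side10.png",bot.read_camera("side")[:,:,::-1])
print(o["eef_pos"],o["tool_rot"],o["q"],[proj("wrist",p,c) for p in [(.4753,-.0721,.046),(.4693,.045,.046),(.472,-.014,.046)]])
```

```text
[ 0.4714 -0.0842  0.2099] [-0.001   0.6916  0.7223 -0.0002] [ 0.5336  0.256  -0.5578  2.0257  0.1696  0.9061 -0.0715] [array([320.8207, 174.4315]), array([320.022 ,  48.7905]), array([320.1315, 112.5822])]
```

View pics/w10.png

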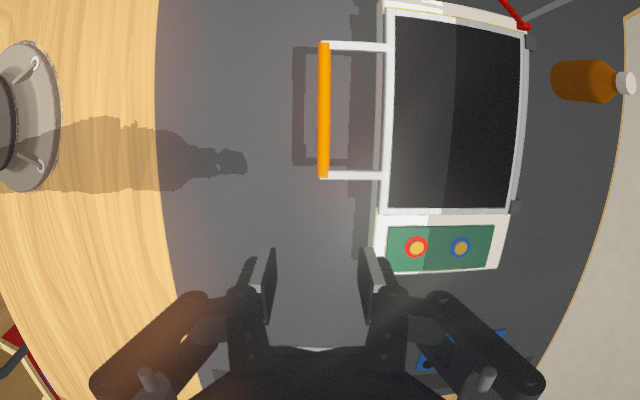

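The bar spans roughly columns 318–330 and rows 42–178. I'll fit its position and direction.

Run:
```python
from h import *
np.set_printoptions(precision=4,suppress=True)
c=(bot.calibration("wrist"),np.load("w10.npy")); im=cv2.imread("pics/w10.png")
hsv=cv2.cvtColor(im,cv2.COLOR_BGR2HSV)
m=cv2.inRange(hsv,(10,200,150),(22,255,255)); m[:,:300]=0;m[:,345:]=0;m[185:]=0
ys,xs=np.nonzero(m);print(ys.min(),ys.max())
P=[]
for y in range(50,172,6):
    x=xs[ys==y]; P.append(plane(ray("wrist",((x.min()+x.max())/2,y),c),.049))
P=np.array(P);k=np.polyfit(P[:,1],P[:,0],1);print("x=",k,"yaw",-np.arctan(k[0]))
e=[plane(ray("wrist",(323,ys.min()),c),.046),plane(ray("wrist",(323,ys.max()),c),.046)];print(e,np.polyval(k,np.mean([q[1] for q in e])))
# hinge line / panel edge check: bar triangulated w/ scene centre
for n,f in (("scene","pics/scene10.png"),("side","pics/side10.png")):
    h=cv2.cvtColor(cv2.imread("pics/"+("scene0.png" if n=="scene" else "side0.png")),cv2.COLOR_BGR2HSV); mm=cv2.inRange(h,(8,150,150),(18,255,255))
    r=(slice(160,220),slice(320,380)) if n=="scene" else (slice(190,245),slice(340,390))
    t=np.zeros_like(mm);t[r]=mm[r];M=cv2.moments(t,True);u=(M["m10"]/M["m00"],M["m01"]/M["m00"]);print(n,u,plane(ray(n,u),.046))
```

```text
43 176
x= [-0.0346  0.4744] yaw 0.03454705612815379
[array([0.4717, 0.0506, 0.046 ]), array([ 0.4774, -0.0735,  0.046 ])] 0.47484199342983746
scene (348.58682634730536, 187.53293413173654) [ 0.473  -0.0161  0.046 ]
side (366.1736111111111, 219.02083333333334) [ 0.4735 -0.011   0.046 ]
```

Emit:
drive_tool(increments="0.001 0.024 -0.01 0;0.001 0.024 -0.015 0;0.001 0.023 -0.025 0;0 0 -0.03 0;0 0 -0.02 0;0 0 0 0;0 0 0 0;0 0 0 0")

```text
t: 17.43
eef_pos: [0.4758, -0.0135, 0.112]
tool_rot: [0.001, 0.691, 0.723, 0.001]
contact_force: [1.0, 0.4, -0.1]
gripper_width: 0.5
```

Run:
```python
from h import *
o=bot.get_obs();im=bot.read_camera("wrist")[:,:,::-1]
cv2.imwrite("pics/w11.png",im);print(o["eef_pos"],o["tool_rot"],o["contact_force"])
```

```text
[ 0.47580639 -0.01351079  0.11198487] [6.19497135e-04 6.91207396e-01 7.22655863e-01 6.74853241e-04] [ 1.03283146  0.44910335 -0.13005766]
```

View pics/w11.png

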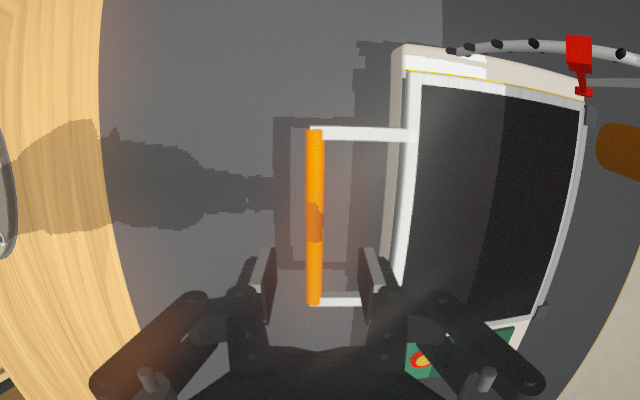

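Emit:
drive_tool(increments="-0.0015 0 -0.015 0;0 0 -0.02 0;0 0 -0.018 0;0 0 -0.01 0;0 0 0 0;0 0 0 0;0 0 0 0")

```text
t: 18.07
eef_pos: [0.4743, -0.0139, 0.0489]
tool_rot: [0.001, 0.691, 0.722, 0.001]
contact_force: [-0.2, 0.3, 0.6]
gripper_width: 0.5
```

Emit:
drive_tool(increments="0 0 0 0;0 0 0 0;0 0 0 0;0 0 0 0;0 0 0 0;0 0 0 0;0 0 0 0", grip=0, squeeze=40)

```text
t: 18.65
eef_pos: [0.4741, -0.014, 0.0485]
tool_rot: [0.001, 0.691, 0.722, 0.0]
contact_force: [-0.5, -0.1, 7.0]
gripper_width: 0.122
```

Run:
```python
from h import *
o=bot.get_obs();im=bot.read_camera("wrist")[:,:,::-1]
cv2.imwrite("pics/w12.png",im);print(o["eef_pos"],o["contact_force"],o["q"])
```

```text
[ 0.47410761 -0.01403018  0.04848703] [-0.49417127 -0.08199295  6.98920616] [ 0.28119891  0.51188465 -0.46409047  2.15146973  0.42350664  0.56388379
 -0.45016945]
```

View pics/w12.png

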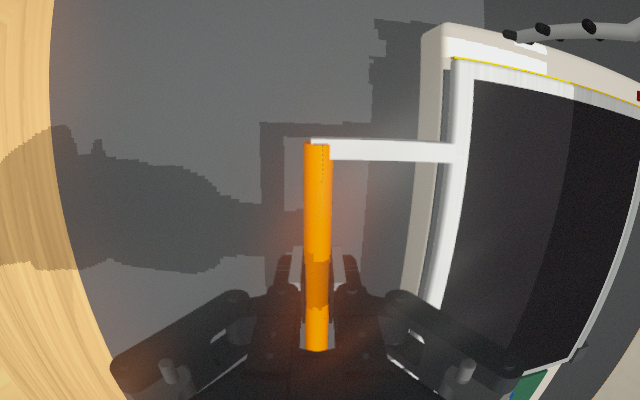

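Gripped (0.122 opening, about 10 mm). Lifting along the arc.

Emit:
drive_tool(increments="0.0001 0 0.0063 0;0.0003 0 0.0063 0;0.0005 0 0.0063 0;0.0007 0 0.0063 0;0.0008 0 0.0062 0;0.001 0 0.0062 0;0.0012 0.0001 0.0062 0;0.0014 0.0001 0.0061 0;0.0016 0.0001 0.0061 0;0.0018 0.0001 0.0061 0;0.002 0.0001 0.006 0;0.0021 0.0001 0.0059 0")

```text
t: 19.7
eef_pos: [0.4867, -0.0136, 0.1222]
tool_rot: [-0.0, 0.691, 0.723, -0.0]
contact_force: [3.8, -0.6, -3.0]
gripper_width: 0.12
```

Run:
```python
from h import *
np.set_printoptions(precision=4,suppress=True)
o=bot.get_obs()
print(o["eef_pos"],o["contact_force"],o["torque"],o["joint_vel"],o["tool_rot"])
im=bot.read_camera("wrist")[:,:,::-1];cv2.imwrite("pics/w13.png",im)
for n in("scene","side"): cv2.imwrite(f"pics/{n}13.png",bot.read_camera(n)[:,:,::-1])
s=cv2.imread("pics/scene13.png")[160:280,230:390];d=cv2.imread("pics/side13.png")[150:270,250:410]
cv2.imwrite("pics/z13.png",np.vstack([cv2.resize(q,(0,0),fx=2.5*1,fy=2.5,interpolation=cv2.INTER_CUBIC) for q in (s,d)]))
```

```text
[ 0.4867 -0.0136  0.1222] [ 3.7581 -0.6399 -3.0049] [-0.1999 -0.4322 -0.0772] [ 0.0458 -0.0784 -0.0528 -0.1017 -0.0891  0.1704  0.0883] [-0.0002  0.6914  0.7225 -0.0003]
```

View pics/z13.png

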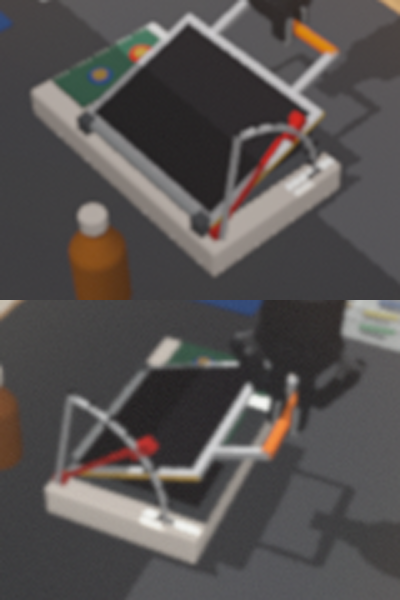

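View pics/w13.png

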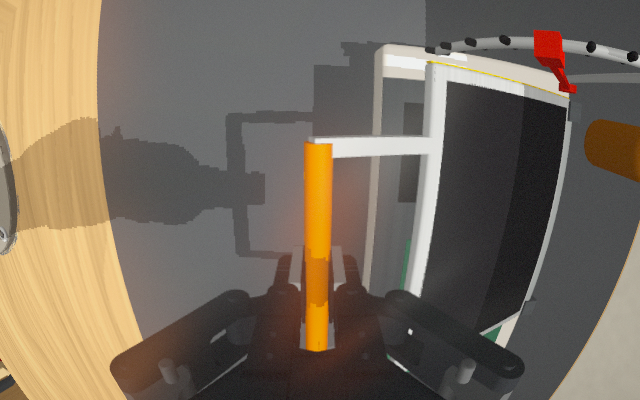

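The panel follows smoothly. I'll measure the needle angle by casting red pixels onto the needle's plane (cradle y = +108 mm) in both fixed views.

Run:
```python
from h import *
np.set_printoptions(precision=4,suppress=True)
yaw=.04; ex=np.array([np.cos(yaw),np.sin(yaw),0]);ey=np.array([-np.sin(yaw),np.cos(yaw),0])
H=np.array([.474,-.0128,.046])+.21*ex
def toplane(r,yc):
    o,d=r;t=(yc-(o-H)@ey)/(d@ey);p=o+t*d-H;return -(p@ex),p[2]
for n,f,roi in [("scene","scene0",(200,258,305,360)),("scene","scene13",(200,258,305,360)),("side","side0",(195,225,265,320)),("side","side13",(195,228,265,320))]:
    im=cv2.imread(f"pics/{f}.png").astype(int);b,g,r=im[...,0],im[...,1],im[...,2]
    m=((r>95)&(r>2*g)&(r>1.8*b)); mm=np.zeros_like(m);y0,y1,x0,x1=roi;mm[y0:y1,x0:x1]=m[y0:y1,x0:x1]
    ys,xs=np.nonzero(mm); Q=np.array([toplane(ray(n,(x,y)),.108) for x,y in zip(xs,ys)])
    rad=np.hypot(*Q.T);ang=np.arctan2(Q[:,1],Q[:,0])
    print(f,len(xs),rad.min(),rad.max(),[(round(a,3),round(np.median(ang[(rad>=a)&(rad<a+.02)]),3)) for a in np.arange(.03,.15,.02) if ((rad>=a)&(rad<a+.02)).any()])
    s=rad<.11; l=np.polyfit(Q[s,0],Q[s,1],1);print("  slope angle",np.arctan(l[0]),"offset",l[1])
```

```text
scene0 167 0.0026051913582023846 0.13476558199882194 [(np.float64(0.03), np.float64(0.815)), (np.float64(0.05), np.float64(0.758)), (np.float64(0.07), np.float64(0.749)), (np.float64(0.09), np.float64(0.727)), (np.float64(0.11), np.float64(0.652)), (np.float64(0.13), np.float64(0.713))]
  slope angle 0.639023802533596 offset 0.009830537311095773
scene13 147 0.0026051913582023846 0.13688415182550306 [(np.float64(0.03), np.float64(0.735)), (np.float64(0.05), np.float64(0.734)), (np.float64(0.07), np.float64(0.771)), (np.float64(0.09), np.float64(0.769)), (np.float64(0.11), np.float64(0.68)), (np.float64(0.13), np.float64(0.723))]
  slope angle 0.6989326143836901 offset 0.006250695390013506
side0 122 0.002633490668753143 0.13659516900297067 [(np.float64(0.03), np.float64(0.7)), (np.float64(0.05), np.float64(0.697)), (np.float64(0.07), np.float64(0.706)), (np.float64(0.09), np.float64(0.676)), (np.float64(0.11), np.float64(0.692)), (np.float64(0.13), np.float64(0.715))]
  slope angle 0.6731997492673857 offset 0.0014930399697896622
side13 122 0.002633490668753143 0.13716091652062565 [(np.float64(0.03), np.float64(0.704)), (np.float64(0.05), np.float64(0.709)), (np.float64(0.07), np.float64(0.699)), (np.float64(0.09), np.float64(0.676)), (np.float64(0.11), np.float64(0.69)), (np.float64(0.13), np.float64(0.708))]
  slope angle 0.6770148939433398 offset 0.0012195422991981163
```

Needle angle is about 0.70 rad. Continuing to it.

Emit:
drive_tool(increments="0.0022 0.0001 0.0055 0;0.0023 0.0001 0.0055 0;0.0025 0.0001 0.0054 0;0.0026 0.0001 0.0053 0;0.0028 0.0001 0.0053 0;0.0029 0.0001 0.0052 0;0.0031 0.0001 0.0051 0;0.0032 0.0001 0.005 0;0.0034 0.0001 0.0049 0;0.0035 0.0001 0.0048 0;0.0036 0.0001 0.0047 0;0.0038 0.0001 0.0046 0")

```text
t: 20.85
eef_pos: [0.5199, -0.0124, 0.1829]
tool_rot: [-0.002, 0.691, 0.723, -0.003]
contact_force: [-10.9, -1.2, 4.8]
gripper_width: 0.12
```

Emit:
drive_tool(increments="0 0 0 0;0 0 0 0;0 0 0 0;0 0 0 0;0 0 0 0;0 0 0 0")

```text
t: 21.35
eef_pos: [0.5198, -0.0124, 0.1829]
tool_rot: [-0.002, 0.691, 0.723, -0.003]
contact_force: [-10.9, -3.3, 5.5]
gripper_width: 0.124
```

Run:
```python
from h import *
np.set_printoptions(precision=4,suppress=True)
o=bot.get_obs()
print(o["eef_pos"],o["contact_force"],o["torque"],o["joint_vel"],np.arcsin((o["eef_pos"][2]-.0487)/.21))
im=bot.read_camera("wrist")[:,:,::-1];cv2.imwrite("pics/w14.png",im)
for n in("scene","side"): cv2.imwrite(f"pics/{n}14.png",bot.read_camera(n)[:,:,::-1])
s=cv2.imread("pics/scene14.png")[170:270,280:380];d=cv2.imread("pics/side14.png")[160:260,250:350]
cv2.imwrite("pics/z14.png",np.hstack([cv2.resize(q,(0,0),fx=4,fy=4,interpolation=cv2.INTER_CUBIC) for q in (s,d)]))
```

```text
[ 0.5198 -0.0124  0.1829] [-10.9304  -3.2799   5.4527] [-0.4734  2.3766 -0.098 ] [ 0.0008 -0.     -0.0013 -0.0016  0.0011  0.0012  0.0004] 0.6929515521568769
```

View pics/z14.png

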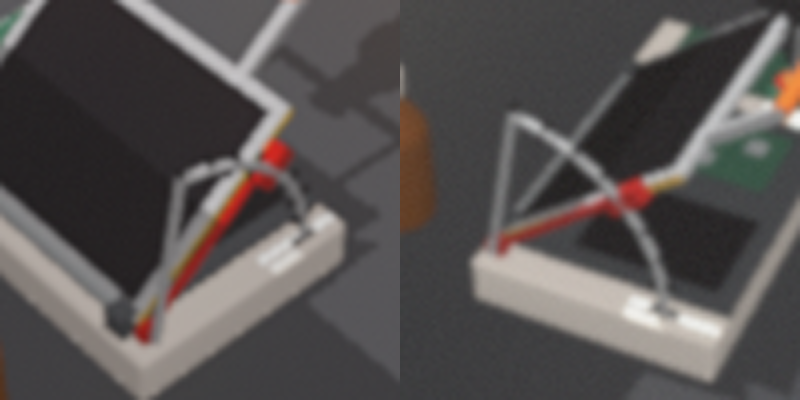

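View pics/w14.png

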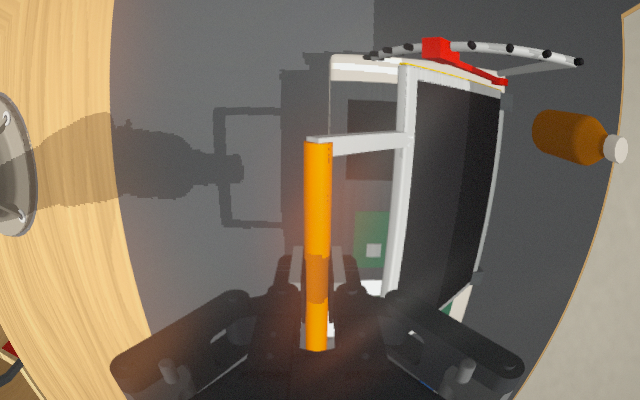

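The yellow edge line and the needle look parallel and nearly overlapping in both views. I'll measure both with the same ray casting.

Run:
```python
from h import *
np.set_printoptions(precision=4,suppress=True)
yaw=.04; ex=np.array([np.cos(yaw),np.sin(yaw),0]);ey=np.array([-np.sin(yaw),np.cos(yaw),0])
H=np.array([.6825,-.0044,.046])
def toplane(r,yc):
    o,d=r;t=(yc-(o-H)@ey)/(d@ey);p=o+t*d-H;return -(p@ex),p[2]
for n,roi in [("scene",(190,258,305,360)),("side",(195,228,265,325))]:
    im=cv2.imread(f"pics/{n}14.png");hsv=cv2.cvtColor(im,cv2.COLOR_BGR2HSV);im=im.astype(int);b,g,r=im[...,0],im[...,1],im[...,2]
    red=((r>95)&(r>2*g)&(r>1.8*b)); yel=cv2.inRange(hsv,(15,70,70),(32,255,255))>0
    for nm,m,yc in (("red",red,.108),("yel",yel,.1)):
        mm=np.zeros_like(m);y0,y1,x0,x1=roi;mm[y0:y1,x0:x1]=m[y0:y1,x0:x1]
        ys,xs=np.nonzero(mm); Q=np.array([toplane(ray(n,(x,y)),yc) for x,y in zip(xs,ys)]); rad=np.hypot(*Q.T);ang=np.arctan2(Q[:,1],Q[:,0])
        l=np.polyfit(Q[:,0],Q[:,1],1)
        print(n,nm,len(xs),"fit",np.arctan(l[0]),l[1],[(round(a,2),int(k.sum()),round(np.median(ang[k]),3)) for a in np.arange(.02,.16,.02) for k in [(rad>=a)&(rad<a+.02)] if k.any()])
```

```text
scene red 167 fit 0.589979781809458 0.011623865157329098 [(np.float64(0.02), 14, np.float64(0.811)), (np.float64(0.04), 24, np.float64(0.767)), (np.float64(0.06), 23, np.float64(0.749)), (np.float64(0.08), 27, np.float64(0.73)), (np.float64(0.1), 27, np.float64(0.684)), (np.float64(0.12), 38, np.float64(0.665))]
scene yel 53 fit 0.6513729019167702 0.0046065285752566925 [(np.float64(0.02), 5, np.float64(0.736)), (np.float64(0.04), 11, np.float64(0.712)), (np.float64(0.06), 10, np.float64(0.707)), (np.float64(0.08), 4, np.float64(0.704)), (np.float64(0.1), 4, np.float64(0.689)), (np.float64(0.12), 3, np.float64(0.685)), (np.float64(0.14), 8, np.float64(0.674))]
side red 99 fit 0.6962645759307488 3.43442325702252e-05 [(np.float64(0.02), 7, np.float64(0.702)), (np.float64(0.04), 8, np.float64(0.693)), (np.float64(0.06), 10, np.float64(0.7)), (np.float64(0.08), 15, np.float64(0.685)), (np.float64(0.1), 21, np.float64(0.682)), (np.float64(0.12), 29, np.float64(0.707))]
side yel 19 fit 0.6213147151991947 0.00708139966651704 [(np.float64(0.12), 9, np.float64(0.659)), (np.float64(0.14), 10, np.float64(0.663))]
```

Both views put the panel about 0.03 rad below the needle, so I'll raise it slightly while easing the radial push.

Emit:
drive_tool(increments="0.0004 0 0.0015 0;0.0004 0 0.0015 0;0.0004 0 0.0015 0;0.0003 0 0.0012 0;0 0 0 0;0 0 0 0;0 0 0 0;0 0 0 0;0 0 0 0;0 0 0 0;0 0 0 0")

```text
t: 22.42
eef_pos: [0.5243, -0.0122, 0.1887]
tool_rot: [0.0, 0.691, 0.723, 0.0]
contact_force: [-1.0, -2.3, -1.7]
gripper_width: 0.122
```

Run:
```python
from h import *
np.set_printoptions(precision=4,suppress=True)
yaw=.04; ex=np.array([np.cos(yaw),np.sin(yaw),0]);ey=np.array([-np.sin(yaw),np.cos(yaw),0])
H=np.array([.6825,-.0044,.046])
o=bot.get_obs();print(o["eef_pos"],o["contact_force"],o["joint_vel"],np.arcsin((o["eef_pos"][2]-.0487)/.21))
def toplane(r,yc):
    o,d=r;t=(yc-(o-H)@ey)/(d@ey);p=o+t*d-H;return -(p@ex),p[2]
for n,roi in [("scene",(190,258,305,360)),("side",(185,228,265,325))]:
    im=np.ascontiguousarray(bot.read_camera(n)[:,:,::-1]);cv2.imwrite(f"pics/{n}15.png",im)
    hsv=cv2.cvtColor(im,cv2.COLOR_BGR2HSV);im=im.astype(int);b,g,r=im[...,0],im[...,1],im[...,2]
    red=((r>95)&(r>2*g)&(r>1.8*b)); yel=cv2.inRange(hsv,(15,70,70),(32,255,255))>0
    for nm,m,yc in (("red",red,.108),("yel",yel,.1)):
        mm=np.zeros_like(m);y0,y1,x0,x1=roi;mm[y0:y1,x0:x1]=m[y0:y1,x0:x1]
        ys,xs=np.nonzero(mm); Q=np.array([toplane(ray(n,(x,y)),yc) for x,y in zip(xs,ys)]); rad=np.hypot(*Q.T);ang=np.arctan2(Q[:,1],Q[:,0])
        print(n,nm,[(round(a,2),int(k.sum()),round(np.median(ang[k]),3)) for a in np.arange(.02,.16,.02) for k in [(rad>=a)&(rad<a+.02)] if k.any()])
s=cv2.imread("pics/scene15.png")[170:270,280:380];d=cv2.imread("pics/side15.png")[160:260,250:350]
cv2.imwrite("pics/z15.png",np.hstack([cv2.resize(q,(0,0),fx=4,fy=4,interpolation=cv2.INTER_CUBIC) for q in (s,d)]))
cv2.imwrite("pics/side15s.png",cv2.imread("pics/side15.png"))
```

```text
[ 0.5243 -0.0122  0.1887] [-0.9546 -2.3145 -1.7289] [-0.001  -0.0014 -0.0007  0.001   0.0008  0.0008 -0.0003] 0.729852966202199
scene red [(np.float64(0.02), 13, np.float64(0.822)), (np.float64(0.04), 26, np.float64(0.782)), (np.float64(0.06), 26, np.float64(0.764)), (np.float64(0.08), 31, np.float64(0.744)), (np.float64(0.1), 26, np.float64(0.686)), (np.float64(0.12), 41, np.float64(0.678))]
scene yel [(np.float64(0.02), 3, np.float64(0.772)), (np.float64(0.04), 16, np.float64(0.761)), (np.float64(0.06), 12, np.float64(0.733)), (np.float64(0.08), 9, np.float64(0.732)), (np.float64(0.1), 6, np.float64(0.713)), (np.float64(0.12), 9, np.float64(0.721)), (np.float64(0.14), 9, np.float64(0.706))]
side red [(np.float64(0.02), 8, np.float64(0.69)), (np.float64(0.04), 8, np.float64(0.701)), (np.float64(0.06), 11, np.float64(0.702)), (np.float64(0.08), 16, np.float64(0.694)), (np.float64(0.1), 19, np.float64(0.676)), (np.float64(0.12), 24, np.float64(0.691))]
side yel [(np.float64(0.02), 1, np.float64(0.785)), (np.float64(0.12), 6, np.float64(0.699)), (np.float64(0.14), 9, np.float64(0.698))]
```

View pics/z15.png

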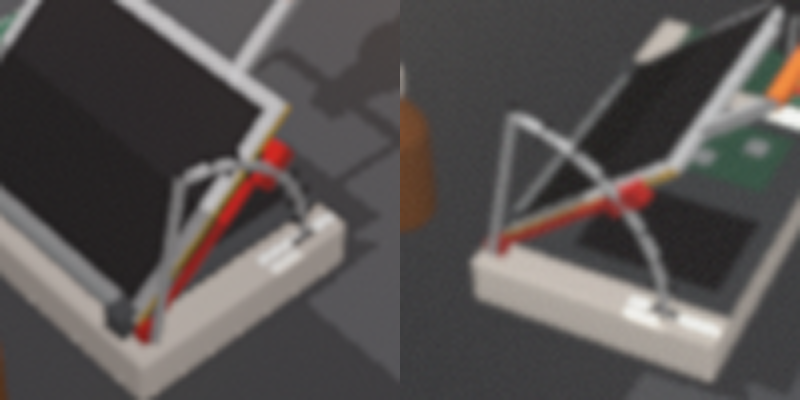

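View pics/side15s.png

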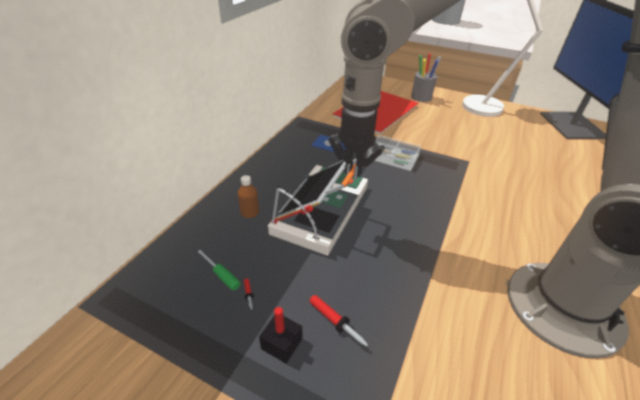

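Panel and needle now agree in both views to about 0.01–0.02 rad: side 0.699 vs 0.693, scene about 0.72 for both. Kinematics gives 0.73, so I'll lower it a hair and hold.

Emit:
drive_tool(increments="-0.0005 0 -0.0006 0;-0.0005 0 -0.0006 0;0 0 0 0;0 0 0 0;0 0 0 0;0 0 0 0;0 0 0 0;0 0 0 0;0 0 0 0;0 0 0 0;0 0 0 0;0 0 0 0")

```text
t: 23.52
eef_pos: [0.5233, -0.0122, 0.1875]
tool_rot: [0.0, 0.691, 0.723, 0.0]
contact_force: [-1.3, -3.1, -2.3]
gripper_width: 0.123
```

Run:
```python
from h import *
np.set_printoptions(precision=4,suppress=True)
o=bot.get_obs();print(o["t"],o["eef_pos"],o["contact_force"],o["joint_vel"],o["gripper_width"],np.arcsin((o["eef_pos"][2]-.0487)/.21))
bot.hand_in()
```

```text
23.5167 [ 0.5233 -0.0122  0.1875] [-1.3192 -3.1109 -2.2574] [-0.001   0.0007 -0.0008 -0.0003  0.0001  0.0007  0.    ] 0.12322793793302396 0.7223165539574516
the job is handed in; nothing more can be done
```

I completed every step and handed the job in at 23.5 s, with the arm still and the gripper holding the panel. No verdict was reported, so the results below are my own checks.

- **Red pad:** the held probe's tip rested on it with about 9–11 N for over 0.4 s. Before lowering, the wrist view matched the predicted tip and pad positions within about 1 px.
- **Blue pad:** the tip rested there at about 4 N. A wrist picture taken in contact showed it near the pad's centre, and I pressed 1 mm further for about 0.4 s.
- **Stand:** the probe went back down until it seated, pushing up with about 11 N, and I released it. The wrist view showed its end within about 3 px of where the seated probe should appear, and the last side view showed it still upright in the stand.
- **Panel:** it was lifted by its bar in one smooth pinch and never let go. It ended at about 0.72 rad from the arm's position.
- **Needle:** I measured it at about 0.70 in the side view and 0.72 in the scene view.

**Disagreements:** in the last pictures, before I lowered the panel about 0.01 rad, the yellow line and the needle agreed within about 0.01–0.02 rad. The scene-view needle angle drifts from 0.82 to 0.68 along the needle's length, so it is less reliable than the side view. Every estimate is within the 0.07 rad tolerance.

**Other objects:** the large decoy probe started balanced upright and toppled by itself before I reached it. I did not touch the cover, screwdriver or bottle.

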